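# Square the specimen case into the fence corner and lever its lid open

### The job

Push the closed metal specimen case along the bench until it sits square and flush against both bars of the steel corner fence, hinge side against the far bar. Then pick up the flat blade lever, put its blade under the tab at the front of the lid and lever the lid open to at least 60 degrees, with the blade and not the gripper, keeping the case flush on the bench in its corner. Finally lay the lever flat on the bench, the same way up as it lay, and let go; leave everything else where it is.

Things in the scene. Friction and masses are not known exactly. Their poses are not given: they have to be found in the camera images.
- fence: fixed L-shaped steel fence bolted to the bench. Origin: the inner corner, at bench level. One bar (the far bar) runs from the corner 200 mm along its own -y, its inner face being the plane x = 0; the other (the left bar) runs 160 mm along its own -x, its inner face being the plane y = 0. Bars 22 mm thick (outside those faces), 26 mm high. The robot stands on its -x side (yaw within about 0.2 rad)
- case: loose aluminium specimen case, 110 mm (own x) x 140 mm (own y), walls 45 mm high, with a grey lid 6 mm thick on top (51 mm overall); 0.6 to 1.0 kg with lid, slides on the bench. Origin: centre of its underside. The hinge is along its +x side; the tab is at the middle of its -x side. Fully home its origin lies at (-55, -70) mm in the fence's frame with axes parallel
- case_corner (a point): bottom corner of the case at its own +x, +y (55, 70, 0 mm from its origin): the corner that goes into the fence's inner corner
- lid (a joint): opening angle of the case's lid, rad: 0 shut, up to 1.8. It turns about the hinge; the front goes up and then towards the case's +x. A stiff hinge: no catch, about 1.5 N upwards at the tab moves it, and it stays at whatever angle it is left
- lid_tab (a point): middle of the front edge of the lid's tab, at its underside: 130 mm from the hinge, 45.5 mm above the bench when shut. The tab is 40 mm wide, 5 mm thick and juts out 20 mm beyond the case's front wall, with free air under it down to the bench
- lid_hinge (a point): hinge axis of the lid, mid-length: on the case's +x side, 55 mm from the case's centre and 45.5 mm above its underside; axis along the case's y; the lid's underside lies in the plane of the axis
- lever: loose flat blade lever lying flat on the bench, 200 mm long, 0.11 kg. Origin: under the handle, at bench level, 14 mm ahead of the centre of mass (the place to grip); own +x points to the blade. Brown wooden handle 110 mm long (from 90 mm behind to 20 mm ahead of the origin), 20 mm wide, 24 mm high; a dark steel collar 24 mm wide from 14 to 28 mm ahead; then a steel blade 22 mm wide, 3 mm thick to 110 mm ahead. The blade's mid-thickness is 12 mm above the handle's underside
- lever_tip (a point): end of the lever's blade, mid-width and mid-thickness: 110 mm ahead of and 12 mm above the lever's origin
- brush: flat bench brush, 165 mm long: wooden handle, steel ferrule, soft grey head; a bystander lying where the lever could have lain (the two swap sides)
- dish: shallow glass dish, 90 mm across, 18 mm high; bystander
- jar: amber glass jar, 60 mm across, 85 mm tall; bystander
- slide_box: white plastic box 85 x 100 x 35 mm; bystander
- beaker: glass beaker, 70 mm across, 90 mm tall; bystander
Things that resemble listed ones, but are neither listed nor needed, are in the scene too. There is more than one size of the lever; the job needs the middle-sized.

How it is judged:
On the way, in this order (a step that is already met when the one before it is completed fails the run):
1. the shut case sits flush in the fence corner (x of case_corner in the frame of fence between -0.003 and 0.003 m and y of case_corner in the frame of fence between -0.003 and 0.003 m and angle between the x axis of case and the x axis of fence, either way round below 0.025 rad and angle between case's own z axis and vertical below 0.03 rad and value of joint lid below 0.1 rad), for 0.2 s.
2. the lever's blade has raised the lid off the case (more than 0.2 rad, lever against lid) (value of joint lid above 0.2 rad and contact force between lever and lid above 0.2 N), for 0.02 s.
3. the lid is open to about 60 degrees (value of joint lid above 1.02 rad), for 0.1 s.
At the end, for the whole second after the job is handed in: the case stands on the bench with its far left corner within 3 mm of the fence's inner corner along both bars and square to it within 0.025 rad, the lid stands open at least about 60 degrees (1.02 rad), and the lever lies flat, handle down, on the bench, released and at rest (x of case_corner in the frame of fence between -0.003 and 0.003 m and y of case_corner in the frame of fence between -0.003 and 0.003 m and angle between the x axis of case and the x axis of fence, either way round below 0.025 rad and angle between case's own z axis and vertical below 0.03 rad and value of joint lid above 1.02 rad and height (world z) of case below 0.004 m and height (world z) of lever below 0.006 m and angle between lever's own z axis and vertical below 0.1 rad and linear speed of each of lever, case below 0.02 m/s); the robot touches nothing.
It fails at once if the gripper or arm moves the opened lid (value of joint lid above 0.08 rad and contact force between any of the fingers, the arm and lid above 0.5 N).
It fails at once if the case is lifted or tipped off the bench (height (world z) of case above 0.015 m or angle between case's own z axis and vertical above 0.15 rad).
It fails at once if a bystander is moved by more than 30 mm (distance of any of brush, dish, jar, slide_box, beaker from where it was at the start of the episode above 0.03 m).
It also fails if it takes over 72 s, if anything falls off the work surface, if the arm or the gripper's body presses on something with over 40 N, if the wrist force passes 120 N, or if a joint passes its speed limit or range.

### The arm

A 6-joint arm with a two-finger parallel gripper is mounted at the origin on the work surface. World frame = base frame: x ahead of the robot, y to its left, z up, the work surface at z = 0. Lengths are in m, angles in rad, forces in N, time in s.
With the tool pointing down it reaches from about 0.375 to 0.975 m from the base axis. Payload 3.8 kg.
Tool frame: the origin (TCP) lies midway between the tips of the shut fingers; the grasp point (between the pads) lies 19 mm behind it; z points along the fingers, y is the line along which they close (so a half turn about z gives the same grasp; the last joint's range is limited). The gripper opens to 85 mm and grips with 20 to 120 N. Pads are 22 mm wide; open, the fingers measure 114 mm over their backs; the gripper's body (76 mm by 85 mm) begins 54 mm behind the grasp point. The pads swing forward as they close: fully open they stand 13 mm farther back than shut.
Start: joints at [1.201, 0.264, 1.604, -0, 1.274, -0.037], TCP at [0.221, 0.638, 0.231] pointing down, gripper open.
Joint ranges: [-2.63, 2.63], [-0.94, 2.18], [0.31, 2.57], [-1.31, 4.45], [0, 2.66], [-2.55, 2.55]. Speed limits (rad/s): [2.57, 2.57, 3.14, 3.14, 3.14, 3.14].

### API

Orientations are given as a unit quaternion [x, y, z, w].
In Python, from workcell import env gives the robot as it stands. The module is installed in compiled form; this text tells all that it offers. Calls block until the motion is done:
- env.reach(position, orientation): joint-space move of the TCP to a pose.
- env.servo_line(position, rate=0.15, attitude=None, max_force=None): straight line of the TCP; attitude=None keeps the orientation; rate is the mean speed in m/s. With max_force (N) it stops when the force on the tool has changed by that much, and returns True; else False.
- env.goto_joints(angles): joint-space move.
- env.set_gripper(opening): finger opening in m; the grip force is fixed at half the most; returns when the fingers have stopped.
- env.pause(seconds).
- env.inverse_kinematics(position, orientation): joint angles nearest the present ones, or None.
- env.get_obs(): the state.
- env.capture(name): name is "scene" or "top" or "wrist"; returns a dict with "frame" (384x512x3 uint8, red, green, blue), "K" (3x3 intrinsics, pixels), "pose" (4x4, takes a point from camera to world coordinates); the wrist camera has in their place "T_tool_cam" (4x4, takes a point from camera to tool coordinates, whose origin is the TCP and whose axes are the flange's). Camera axes: x right, y up, looking along -z (the intrinsics and any distortion apply to the point x, -y, -z); pixel columns grow to the right and rows downward; lengths in m; the calibration is good to about 2 mm. The wrist camera is an equidistant fisheye: a pixel r from the principal point sees the ray r / f radians off the axis. A picture is of the moment at which its call begins: read the wrist's pose just before it. There is no depth.
A pose or a line that the arm cannot do raises env.IKError and nothing moves.
- env.hand_in(): hands the job in; it is judged then, once.
Trained networks look in the newest picture that a camera, given by its name, has taken for a name from the list of things; names that differ only in an ending like _2 or _b are one class to them, and where a whole thing is asked for, a point or a joint stands for the part that bears it (a point fixed in the world has none). Each returns a list of dicts, best first, with "conf" (0 to 1); they miss things now and then, are a little off and sometimes report something else, mostly with a low value. They report only what shows in the picture. A call takes as long as a camera call. They do not tell look-alikes from the thing itself.
- env.boxes_of(label, camera): "location" ([column, row] in pixels, amid what is visible of it).
- env.outline_of(label, camera): "pixels" (384x512 bool, what is visible of it) and "location" ([column, row] in pixels, amid what is visible of it).
The state is a dict: "t": time; "joint_pos": joint angles; "dq": joint speeds; "effort": joint torques, N m; "ee_pos": TCP position; "tool_rot": TCP orientation; "contact_force": force on the tool from outside, world axes, zero at the start; "moment": the same for the moment, N m; "gripper_width": finger opening in m; "gripper_force": force on a finger pad.
Only numpy, scipy, OpenCV 4.12 (cv2) and the standard library are available. Lean on these libraries where they do the work, as an engineer would, in place of code of your own. Each camera call takes 0.05 s, during which the arm holds its last target. There are 200 camera calls.

## Working session

There is one attempt and no reset: what is moved stays moved. The work goes in short steps, each a Python script; the robot and the scene stay as the last script left them, time stands still between calls to the robot, and variables do not carry over. Pictures are saved under pics/ and viewed, at most 10 in all, crops included, and the job is handed in when it is done.

```bash
mkdir -p pics
cat > h.py <<'E'
import numpy as np, cv2
from workcell import env
def snap(cam,name=None):
    c=env.capture(cam)
    if name: cv2.imwrite(f'pics/{name}.png',c['frame'][:,:,::-1])
    return c
def ray(c,px):
    K=c['K'];d=np.array([(px[0]-K[0,2])/K[0,0],-(px[1]-K[1,2])/K[1,1],-1.])
    T=c['pose'];return T[:3,3],T[:3,:3]@d
def onplane(c,px,z):
    o,d=ray(c,px);return o+d*(z-o[2])/d[2]
def proj(c,P):
    P=np.atleast_2d(P);T=np.linalg.inv(c['pose']);q=P@T[:3,:3].T+T[:3,3]
    K=c['K'];return np.c_[K[0,0]*q[:,0]/-q[:,2]+K[0,2],K[1,2]-K[1,1]*q[:,1]/-q[:,2]]
E
python3 - <<'E'
from h import *
print({k:np.round(v,3) for k,v in env.get_obs().items()})
for cam in('top','scene'):
    c=snap(cam,cam);print(cam,np.round(c['pose'],3).tolist(),c['K'].tolist(),[k for k in c])
    for l in('fence','case','lever','brush','dish','jar','slide_box','beaker','lid'):
        for d in env.outline_of(l,cam):
            m=d['pixels'].astype(np.uint8)
            print(l,round(d['conf'],2),np.round(d['location']),onplane(c,d['location'],0)[:2].round(3),m.sum(),cv2.minAreaRect(cv2.findNonZero(m)) if m.any() else'')
E
```

```text
{'t': np.float64(0.0), 'joint_pos': array([ 1.201,  0.265,  1.605, -0.   ,  1.274, -0.037]), 'dq': array([ 0.001,  0.001, -0.001, -0.001,  0.   , -0.003]), 'effort': array([-0.0000e+00, -5.1509e+01, -3.6732e+01,  0.0000e+00,  1.3000e-02,
        0.0000e+00]), 'ee_pos': array([0.22 , 0.637, 0.23 ]), 'tool_rot': array([ 0.166,  0.986, -0.001, -0.   ]), 'contact_force': array([-0.276,  0.067, -0.175]), 'moment': array([ 0.015,  0.006, -0.019]), 'gripper_force': np.float64(0.0), 'gripper_width': np.float64(0.086)}
top [[-0.001, 0.983, -0.183, 0.269], [-1.0, 0.004, 0.025, 0.012], [0.025, 0.183, 0.983, 1.218], [0.0, 0.0, 0.0, 1.0]] [[349.6034614874562, 0.0, 256.1125413552571], [0.0, 349.6034614874562, 193.69301610943134], [0.0, 0.0, 1.0]] ['frame', 'K', 'pose']
fence 0.86 [240. 128.] [0.74 0.04] 802 ((254.6923065185547, 149.96153259277344), (51.254295349121094, 61.405311584472656), 86.8201675415039)
case 0.63 [262. 164.] [ 0.602 -0.041] 1405 ((264.5384521484375, 165.80772399902344), (37.21041488647461, 40.80742645263672), 82.87498474121094)
case 0.41 [261. 165.] [ 0.601 -0.036] 1366 ((264.
[... 2908 characters left out ...]
lide_box 0.52 [224. 211.] [ 0.567 -0.074] 1508 ((225.30569458007812, 210.2616424560547), (47.147926330566406, 39.44589614868164), 30.256441116333008)
beaker 0.79 [143. 140.] [ 0.517 -0.505] 556 ((140.5, 141.0), (31.752164840698242, 21.466251373291016), 63.43495178222656)
beaker 0.73 [221. 264.] [0.708 0.037] 1259 ((219.76922607421875, 238.34616088867188), (77.10333251953125, 62.958473205566406), 33.6900634765625)
beaker 0.51 [357. 280.] [0.511 0.368] 552 ((356.24755859375, 276.32293701171875), (9.447872161865234, 66.9367446899414), 13.240518569946289)
lid 0.89 [224. 211.] [ 0.567 -0.071] 1583 ((224.97998046875, 211.36000061035156), (45.59999465942383, 42.599998474121094), 36.869895935058594)
```

Run:
```python
import cv2
t=cv2.imread('pics/top.png')[90:290,80:420];s=cv2.imread('pics/scene.png')
cv2.imwrite('pics/top_z.png',cv2.resize(t,None,fx=2.35,fy=2.35,interpolation=cv2.INTER_CUBIC))
cv2.imwrite('pics/scene_z.png',cv2.resize(s,(768,576),interpolation=cv2.INTER_CUBIC))
```

```text
(no output)
```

View pics/top_z.png

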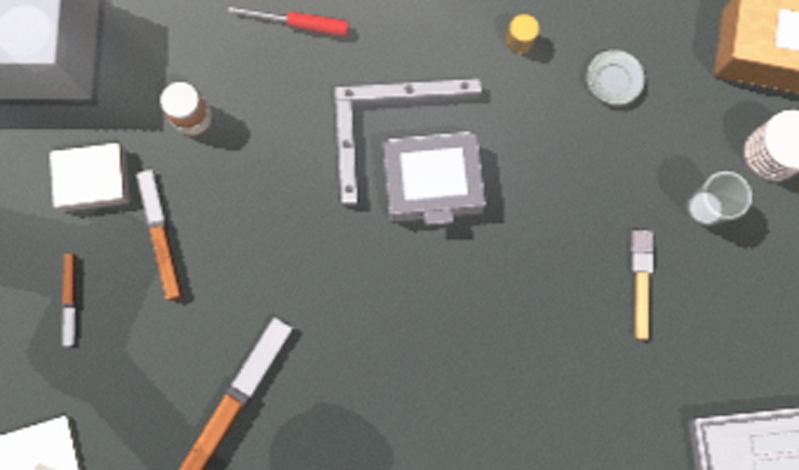

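View pics/scene_z.png

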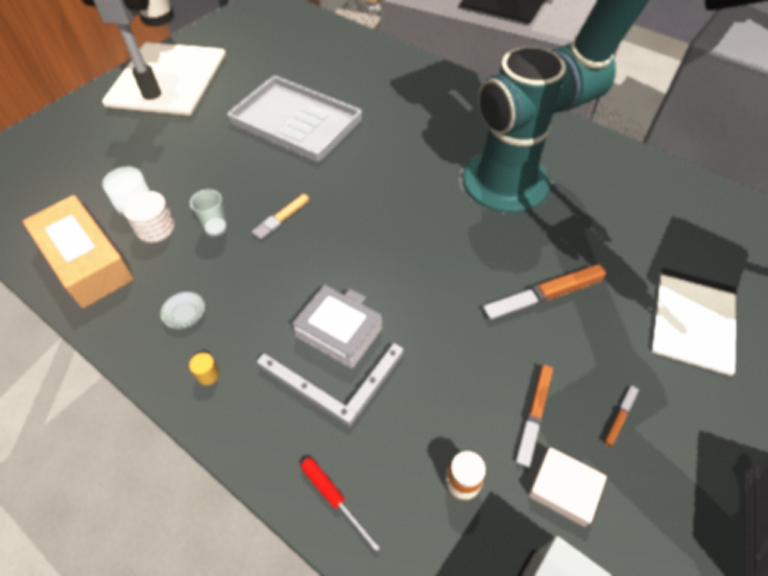

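Lever candidates (top image): (177,263) large, (147,189) and (110,216) small, plus the red screwdriver (not a blade) at about (216,100) and the brush at (350,203). By size my choice is (147,189), next to the slide_box. I'll check it with measured lengths and a close crop.

Run:
```python
from h import *
c=snap('top')
for l in('lever','fence','case'):
    for d in env.outline_of(l,'top')[:3]:
        ys,xs=np.nonzero(d['pixels'])
        z=.012 if l=='lever' else .02 if l=='fence' else .051
        P=np.array([onplane(c,p,z)[:2] for p in np.c_[xs,ys]],np.float32)
        r=cv2.minAreaRect(P);print(l,round(d['conf'],2),np.round(d['location']),np.round(r[0],3),np.round(r[1],3),round(r[2],1),'box',np.round(cv2.boxPoints(r),3).tolist())
im=cv2.cvtColor(c['frame'],cv2.COLOR_RGB2BGR)[155:225,95:185]
cv2.imwrite('pics/lev.png',cv2.resize(im,None,fx=7,fy=7,interpolation=cv2.INTER_CUBIC))
```

```text
lever 0.62 [176. 266.] [0.255 0.245] [0.041 0.284] 58.5 box [[0.12300000339746475, 0.3019999861717224], [0.36500000953674316, 0.15399999916553497], [0.38600000739097595, 0.1889999955892563], [0.14499999582767487, 0.3370000123977661]]
lever 0.56 [147. 191.] [0.506 0.36 ] [0.2   0.026] 16.4 box [[0.40700000524520874, 0.3449999988079071], [0.414000004529953, 0.3199999928474426], [0.6060000061988831, 0.37599998712539673], [0.5979999899864197, 0.4009999930858612]]
fence 0.97 [238. 132.] [ 0.651 -0.015] [0.188 0.221] 4.0 box [[0.550000011920929, 0.08900000154972076], [0.5659999847412109, -0.13199999928474426], [0.753000020980835, -0.11800000071525574], [0.7369999885559082, 0.10199999809265137]]
fence 0.51 [158. 135.] [0.699 0.33 ] [0.09  0.063] 45.0 box [[0.6449999809265137, 0.3199999928474426], [0.6890000104904175, 0.2750000059604645], [0.753000020980835, 0.33899998664855957], [0.7089999914169312, 0.3840000033378601]]
case 0.84 [264. 165.] [ 0.584 -0.047] [0.135 0.142] 5.8 box [[0.5099999904632568, 0.017000000923871994], [0.5239999890327454, -0.12399999797344208], [0.6579999923706055, -0.10999999940395355], [0.6439999938011169, 0.029999999329447746]]
case 0.34 [341. 123.] [ 0.746 -0.322] [0.082 0.08 ] 62.2 box [[0.6909999847412109, -0.3400000035762787], [0.7620000243186951, -0.37700000405311584], [0.800000011920929, -0.3050000071525574], [0.7289999723434448, -0.2669999897480011]]
```

View pics/lev.png

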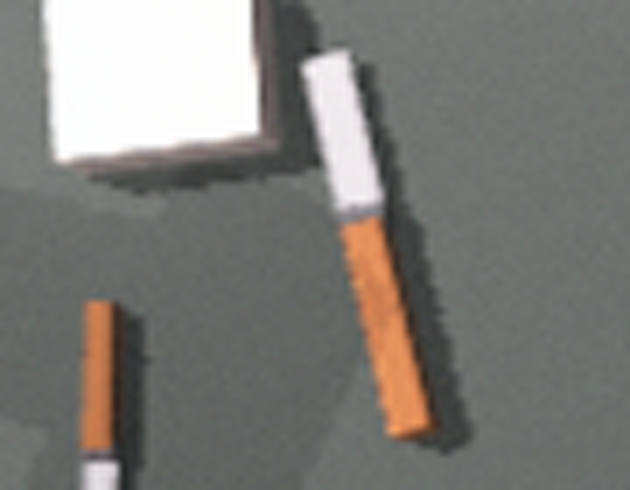

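The crop shows the middle lever, with its blade tip at (327,55) and handle end at (408,437) in crop pixels. It measures 200 mm, so it is the right one. Next is a close look with the wrist camera at the fence and case, then at the lever.

```bash
cat >> h.py <<'E'
from scipy.spatial.transform import Rotation as R
def q(yaw): return (R.from_euler('z',yaw)*R.from_euler('x',np.pi)).as_quat()
def best(p,yaw):
    o=[]
    for k in(0,np.pi,-np.pi):
        j=env.inverse_kinematics(list(p),list(q(yaw+k)))
        if j is not None:o.append((abs(j[5]),yaw+k,j))
    return min(o,key=lambda a:a[0])[1]
def wsnap(name=None):
    s=env.get_obs();c=env.capture('wrist')
    T=np.eye(4);T[:3,:3]=R.from_quat(s['tool_rot']).as_matrix();T[:3,3]=s['ee_pos']
    c['pose']=T@c['T_tool_cam']
    if name: cv2.imwrite(f'pics/{name}.png',c['frame'][:,:,::-1])
    return c
def wplane(c,px,z):
    K=c['K'];u=np.atleast_2d(px).astype(float);u=np.c_[(u[:,0]-K[0,2])/K[0,0],(u[:,1]-K[1,2])/K[1,1]]
    r=np.linalg.norm(u,axis=1)+1e-12;d=np.c_[u[:,0]*np.sin(r)/r,-u[:,1]*np.sin(r)/r,-np.cos(r)]
    d=d@c['pose'][:3,:3].T;o=c['pose'][:3,3];return o+d*((z-o[2])/d[:,2])[:,None]
def wproj(c,P):
    T=np.linalg.inv(c['pose']);p=np.atleast_2d(P)@T[:3,:3].T+T[:3,3]
    K=c['K'];h=np.hypot(p[:,0],p[:,1])+1e-12;th=np.arctan2(h,-p[:,2])
    return np.c_[K[0,0]*th*p[:,0]/h+K[0,2],K[1,1]*th*-p[:,1]/h+K[1,2]]
E
python3 - <<'E'
from h import *
def go(p,yaw):
    y=best(p,yaw);env.reach(list(p),list(q(y)))
def rep(l,c,zs):
    for d in env.outline_of(l,'wrist')[:1]:
        ys,xs=np.nonzero(d['pixels'])
        P=wplane(c,np.c_[xs,ys],zs)[:,:2].astype(np.float32);r=cv2.minAreaRect(P)
        print(l,round(d['conf'],2),np.round(d['location']),np.round(r[1],4),round(r[2],2),np.round(cv2.boxPoints(r),4).tolist())
go((.50,.33,.30),.29)
c=wsnap('w_lev');print(c['T_tool_cam'].round(3).tolist(),c['K'].tolist());rep('lever',c,.012)
go((.60,-.02,.30),.07)
c=wsnap('w_case');np.save('wc.npy',c,allow_pickle=True);rep('fence',c,.026);rep('case',c,.051);rep('lid',c,.051)
print(env.get_obs()['t'],env.get_obs()['joint_pos'])
E
```

```text
[[0.0, 0.961, 0.276, 0.07], [1.0, -0.0, -0.001, 0.0], [-0.0, 0.276, -0.961, -0.142], [0.0, 0.0, 0.0, 1.0]] [[297.3186396354542, 0.0, 256.23851825602213], [0.0, 297.3186396354542, 189.9052863842367], [0.0, 0.0, 1.0]]
lever 0.83 [204.  18.] [0.0327 0.1131] 61.61 [[0.26750001311302185, 0.21490000188350677], [0.367000013589859, 0.16120000183582306], [0.38260000944137573, 0.1899999976158142], [0.2831000089645386, 0.24369999766349792]]
fence 0.83 [202.  73.] [0.1811 0.2208] 4.11 [[0.5526999831199646, 0.09080000221729279], [0.5685999989509583, -0.12939999997615814], [0.7491999864578247, -0.11640000343322754], [0.7333999872207642, 0.10379999876022339]]
case 0.81 [275. 167.] [0.1351 0.14  ] 6.36 [[0.5095000267028809, 0.016499999910593033], [0.5249999761581421, -0.1225999966263771], [0.6593000292778015, -0.10769999772310257], [0.6438000202178955, 0.03150000050663948]]
lid 0.85 [271. 169.] [0.1295 0.1397] 6.34 [[0.5098000168800354, 0.016499999910593033], [0.5252000093460083, -0.12229999899864197], [0.6539000272750854, -0.1080000028014183], [0.6384999752044678, 0.030799999833106995]]
5.3917 [-7.42736433e-02  8.84285713e-02  1.68279414e+00  7.64402564e-05
  1.37036847e+00  1.42586004e+00]
```

View pics/w_case.png

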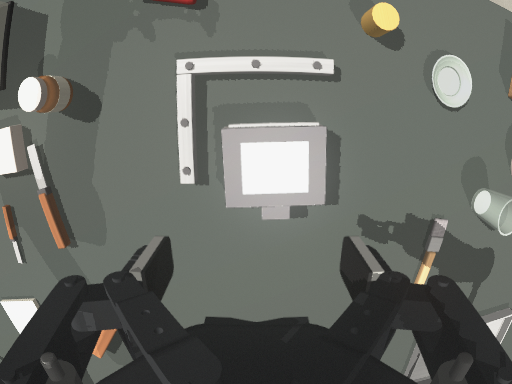

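View pics/w_lev.png

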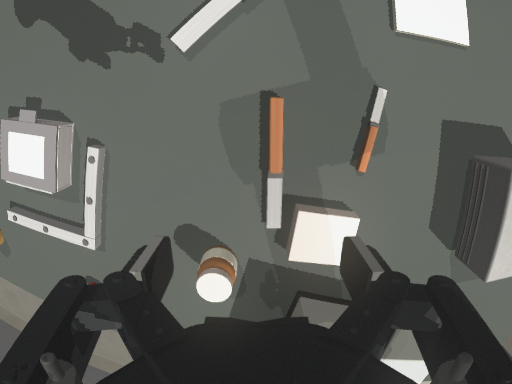

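The overview shows the fence corner at about (180,65), the case at (275,167) with its tab at (276,212), and the lever between (277,98) and (274,228), blade towards the slide_box. The fence corner works out at about (0.713, 0.080) with yaw 0.072, so I'll push in fence y first and then in x.

```bash
cat >> h.py <<'E'
FY=.0717;FC=np.array([.7130,.0804])
def F(x,y,z): 
    p=FC+R.from_euler('z',FY).as_matrix()[:2,:2]@[x,y];return [p[0],p[1],z]
def inF(p):
    return R.from_euler('z',-FY).as_matrix()[:2,:2]@(np.asarray(p)[:2]-FC)
def go(p,yaw): env.reach(list(p),list(q(best(p,yaw))))
def st(m=''):
    s=env.get_obs();print(m,'t',round(float(s['t']),2),'F',(inF(s['ee_pos'])*1e3).round(1),'z',round(s['ee_pos'][2]*1e3,1),'f',np.round(s['contact_force'],1),'w',np.round(s['gripper_width'],4),'gf',np.round(s['gripper_force'],1))
E
cat > push.py <<'E'
from h import *
def push(start,end,yaw,N,z=.004):
    go(F(*start,.12),yaw);env.servo_line(F(*start,z),rate=.15,max_force=15);st('down')
    hit=env.servo_line(F(*end,z),rate=.05,max_force=N);st(f'hit {hit}')
    env.pause(.1);st()
    env.servo_line(F(*(np.array(start)),z),rate=.15);env.servo_line(F(*start,.12),rate=.25)
E
python3 - <<'E'
from push import *
push((-.130,-.218),(-.130,-.145),FY+np.pi/2,12)
push((-.222,-.070),(-.108,-.070),FY,12)
c=wsnap('w2')
for l,z in(('lid',.051),('case',.051),('fence',.026)):
    for d in env.outline_of(l,'wrist')[:1]:
        ys,xs=np.nonzero(d['pixels']);P=wplane(c,np.c_[xs,ys],z)[:,:2].astype(np.float32);r=cv2.minAreaRect(P)
        print(l,np.round(r[1],4),round(r[2],2),[(inF(b)*1e3).round(1).tolist() for b in cv2.boxPoints(r)])
E
```

```text
down t 7.88 F [-129.  -218.3] z 5.0 f [0.8 0.4 0.2] w 0.0854 gf 0.0
hit True t 9.1 F [-130.  -151.7] z 4.0 f [ 0.4 -1.2  1.8] w 0.0853 gf 0.8
 t 9.2 F [-130.2 -151.7] z 3.7 f [-0.3 -0.6 -0.1] w 0.0853 gf 0.1
down t 12.9 F [-221.1  -70.2] z 4.7 f [-0.5  0.4  0.7] w 0.0853 gf 0.0
hit True t 14.75 F [-121.2  -69.8] z 2.6 f [-0.1  0.3 -0.2] w 0.0852 gf 0.0
 t 14.85 F [-121.6  -69.8] z 2.2 f [-0.4  0.1  0.5] w 0.0854 gf 0.0
lid [0.0619 0.1407] 4.17 [[-130.8, -0.0], [-130.7, -140.7], [-68.8, -140.6], [-69.0, 0.1]]
case [0.0618 0.1397] 4.13 [[-130.7, -0.2], [-130.7, -140.0], [-68.9, -139.9], [-69.0, -0.2]]
fence [0.1025 0.0282] 4.65 [[-159.7, 21.3], [-159.5, -6.9], [-57.0, -6.0], [-57.2, 22.2]]
```

View pics/w2.png

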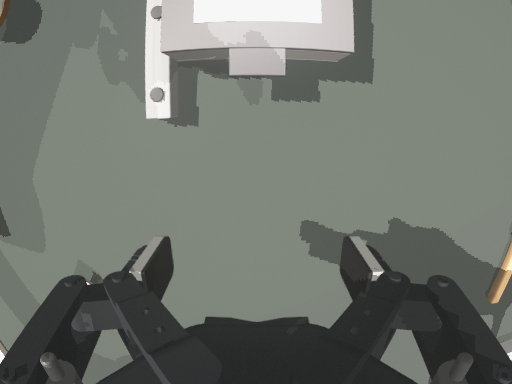

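The case sits against the left bar, with the tab at (257,62) and its front at fence x = -131 mm (home is -130). Now a combined look at the case and lever on the way over.

Run:
```python
from h import *
def rects(l,c,z,f=lambda p:p):
    for d in env.outline_of(l,'wrist'):
        ys,xs=np.nonzero(d['pixels']);P=wplane(c,np.c_[xs,ys],z)[:,:2].astype(np.float32);r=cv2.minAreaRect(P)
        print(l,round(d['conf'],2),np.round(d['location']),np.round(r[1],4),round(r[2],2),[(f(b)*1e3).round(1).tolist() for b in cv2.boxPoints(r)])
go((.58,.0,.25),FY)
c=wsnap('w3');rects('lid',c,.051,inF);rects('fence',c,.026,inF)
go((.46,.345,.22),.286)
c=wsnap('w4');st();rects('lever',c,.018)
d=[d for d in env.outline_of('lever','wrist') if abs(d['location'][0]-256)<60]
```

```text
lid 0.96 [254.  98.] [0.1316 0.1419] 3.93 [[-130.8, 0.9], [-131.3, -140.9], [0.4, -141.3], [0.8, 0.5]]
fence 0.71 [201.  50.] [0.1817 0.2204] 4.11 [[-159.7, 21.8], [-159.7, -198.5], [21.9, -198.5], [21.9, 21.8]]
fence 0.38 [  6. 144.] [0.0412 0.0885] 83.69 [[-141.4, 319.7], [-54.4, 303.6], [-46.9, 344.2], [-134.0, 360.2]]
 t 19.66 F [-233.2  281.7] z 220.0 f [0.7 0.1 0.3] w 0.0853 gf 0.0
lever 0.98 [374. 160.] [0.1318 0.0189] 2.98 [[343.0, 489.8999938964844], [344.0, 471.0], [475.6000061035156, 477.8999938964844], [474.70001220703125, 496.70001220703125]]
lever 0.93 [262. 197.] [0.1979 0.0225] 16.92 [[405.3999938964844, 343.29998779296875], [411.8999938964844, 321.79998779296875], [601.2000122070312, 379.3999938964844], [594.7000122070312, 400.8999938964844]]
lever 0.63 [172.  28.] [0.0354 0.1235] 58.27 [[259.79998779296875, 223.39999389648438], [364.79998779296875, 158.5], [383.3999938964844, 188.60000610351562], [278.3999938964844, 253.5]]
```

The case is home: the lid corner reads (0.8, 0.5) mm from the inner corner and is square. Next I grasp the lever.

Run:
```python
from h import *
Y=.2953;p=np.array([.4940,.3586])
env.set_gripper(.05)
env.reach([*p,.10],list(q(Y)));env.servo_line([*p,.004],rate=.12,max_force=15);st('down')
env.set_gripper(0);st('grip')
env.servo_line([*p,.12],rate=.15);st('up')
env.reach(F(-.285,-.070,.12),list(q(FY)));env.pause(.2);st('pre')
c=wsnap('w5');im=c['frame'][:,:,::-1].copy()
z=env.get_obs()['ee_pos'][2]
for d in env.outline_of('lever','wrist'):
    ys,xs=np.nonzero(d['pixels']);P=wplane(c,np.c_[xs,ys],z+.0095)[:,:2].astype(np.float32);r=cv2.minAreaRect(P)
    print(round(d['conf'],2),np.round(d['location']),np.round(r[1],4),round(r[2],2),[(inF(b)*1e3).round(1).tolist() for b in cv2.boxPoints(r)])
pr=wproj(c,[F(-.285+.110,-.070+s,z+.0095) for s in(-.011,.011)]);print(pr)
for a in pr:cv2.circle(im,tuple(int(v) for v in a),2,(0,0,255),-1)
cv2.imwrite('pics/w5.png',im)
```

```text
down t 23.78 F [-197.8  293.6] z 4.8 f [-0.2 -0.6  1.2] w 0.0499 gf 0.0
grip t 24.16 F [-197.5  293.7] z 5.4 f [ 0.  -0.7  4.8] w 0.0187 gf 60.7
up t 25.08 F [-199.5  292.6] z 118.7 f [ 0.2 -0.1 -1.6] w 0.0187 gf 60.0
pre t 26.68 F [-284.4  -69.3] z 120.1 f [ 0.  -0.4 -1.5] w 0.0185 gf 60.0
0.93 [256. 158.] [0.1567 0.0253] 3.42 [[-330.7, -55.5], [-331.0, -80.8], [-174.3, -82.7], [-174.0, -57.4]]
0.66 [ 58. 280.] [0.0212 0.1694] 57.69 [[-420.2, 121.5], [-283.9, 20.9], [-271.3, 38.0], [-407.6, 138.5]]
[[283.91005777  20.26913318]
 [234.23540035  20.02515194]]
```

View pics/w5.png

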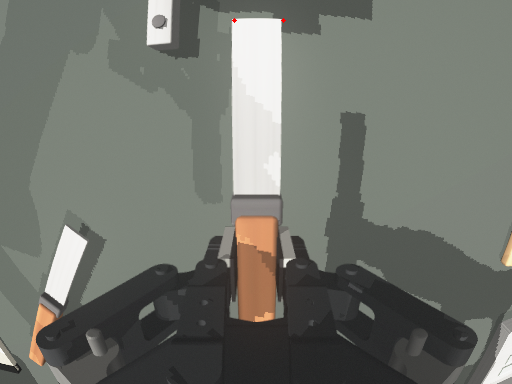

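The blade tip lies within 1 mm of the projected tip (red dots at (234,20) and (284,20)), so the grip is good. Next I insert under the tab and lift along the hinge arc.

Run:
```python
from h import *
env.servo_line(F(-.285,-.070,.028),rate=.12);
print(env.servo_line(F(-.227,-.070,.028),rate=.06,max_force=8));st('in')
for th in np.arange(.05,1.36,.13):
    h=env.servo_line(F(-.117*np.cos(th)-.110,-.070,.0455+.117*np.sin(th)-.009),rate=.07,max_force=12)
    st(f'{th:.2f} {h}')
    if h:break
c=snap('scene','s6');im=c['frame'][100:330,120:400,::-1]
cv2.imwrite('pics/s6z.png',cv2.resize(im,None,fx=2.5,fy=2.5,interpolation=cv2.INTER_CUBIC))
```

```text
False
in t 28.81 F [-227.6  -69.9] z 27.8 f [ 0.2  0.1 -0.4] w 0.0185 gf 60.0
0.05 False t 29.17 F [-226.3  -70.1] z 43.2 f [ 0.3 -0.5 -1.4] w 0.0188 gf 59.9
0.18 False t 29.53 F [-224.2  -70.1] z 58.3 f [ 0.2 -0.1 -1.6] w 0.0183 gf 59.9
0.31 False t 29.9 F [-220.4  -70.1] z 73.0 f [ 0.9  0.1 -0.2] w 0.0189 gf 59.9
0.44 False t 30.27 F [-214.8  -70.1] z 87.2 f [-0.3 -0.9 -0.2] w 0.0187 gf 59.9
0.57 False t 30.63 F [-207.3  -70.1] z 100.5 f [ 0.5  1.2 -1.3] w 0.0189 gf 59.9
0.70 False t 31.0 F [-198.3  -70.1] z 112.7 f [-0.2 -0.1 -1.7] w 0.0188 gf 59.9
0.83 False t 31.37 F [-187.8  -70.1] z 123.6 f [ 0.   0.2 -1.3] w 0.0187 gf 59.9
0.96 False t 31.73 F [-176.   -70.1] z 133.0 f [ 0.  -0.2 -1.5] w 0.0185 gf 59.9
1.09 False t 32.1 F [-163.1  -70.1] z 140.8 f [-0.5 -0.2 -1.3] w 0.0187 gf 59.9
1.22 False t 32.47 F [-149.3  -70.1] z 146.8 f [-0.4  0.9 -1.4] w 0.0185 gf 59.9
1.35 False t 32.83 F [-134.8  -70. ] z 151.0 f [-0.7 -0.6 -0.1] w 0.0188 gf 59.9
```

View pics/s6z.png

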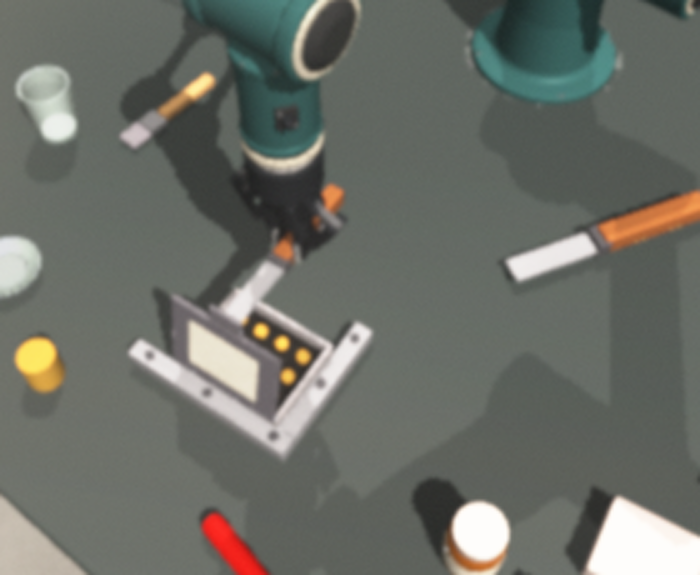

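The lid stands well open at (225,355), with the blade tip at (235,305) and the case in its corner. I'll withdraw, lay the lever down on the free bench in front, let go and check.

Run:
```python
from h import *
env.servo_line(F(-.150,-.070,.147),rate=.06)
env.servo_line(F(-.280,-.070,.12),rate=.15)
env.servo_line(F(-.280,-.070,.02),rate=.12)
print(env.servo_line(F(-.280,-.070,.0035),rate=.02,max_force=4));st('down')
env.set_gripper(.05);st('open')
env.servo_line(F(-.280,-.070,.15),rate=.15)
env.reach(F(-.30,.06,.30),list(q(FY)));env.pause(.3);st()
c=wsnap('w7')
for l,z in(('lever',.018),('case',.045),('fence',.026)):
    for d in env.outline_of(l,'wrist')[:2]:
        ys,xs=np.nonzero(d['pixels']);r=cv2.minAreaRect(wplane(c,np.c_[xs,ys],z)[:,:2].astype(np.float32))
        print(l,round(d['conf'],2),np.round(d['location']),np.round(r[1],4),round(r[2],2),[(inF(b)*1e3).round(1).tolist() for b in cv2.boxPoints(r)])
t=snap('top')['frame'][90:260,120:420,::-1];t=cv2.resize(t,None,fx=2.5,fy=2.5,interpolation=cv2.INTER_CUBIC)
s=snap('scene')['frame'][90:330,120:400,::-1]
w=c['frame'][:,:,::-1]
a=cv2.resize(s,(400,343),interpolation=cv2.INTER_CUBIC);b=cv2.resize(w,(400,300))
o=np.zeros((343,800,3),np.uint8);o[:,:400]=a;o[:300,400:]=b
cv2.imwrite('pics/f.png',o)
```

```text
True
down t 36.0 F [-280.3  -70. ] z 5.3 f [-0.7 -0.2  4.8] w 0.0188 gf 60.6
open t 36.41 F [-281.4  -69.8] z 4.6 f [-0.3 -0.7  0.5] w 0.0498 gf 0.0
 t 38.64 F [-300.4   59.2] z 298.6 f [-0.3 -0.2  0.2] w 0.05 gf 0.0
lever 0.8 [347. 135.] [0.2004 0.0311] 4.63 [[-371.0, -53.8], [-370.7, -84.9], [-170.4, -83.1], [-170.7, -52.0]]
lever 0.64 [ 45. 140.] [0.1299 0.0249] 2.77 [[-337.8, 434.0], [-338.3, 409.1], [-208.5, 406.1], [-207.9, 431.0]]
case 0.81 [351.  14.] [0.0566 0.1474] 11.76 [[-137.9, 0.7], [-118.3, -145.4], [-62.3, -137.9], [-81.9, 8.2]]
```

View pics/f.png

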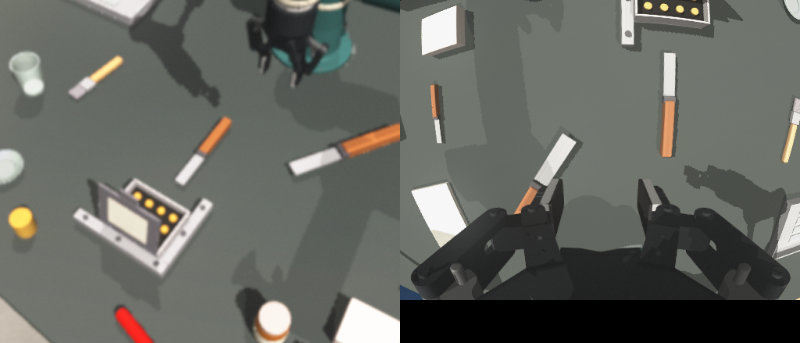

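The lever lies flat at (205,150) on the left and (668,105) on the right, and the lid stays open. One closer look at the case against the fence before handing in.

Run:
```python
from h import *
go(F(-.22,-.07,.34),FY);env.pause(.3)
c=wsnap();im=cv2.resize(c['frame'][:,:,::-1],None,fx=3,fy=3,interpolation=cv2.INTER_CUBIC)
for th,col in((1.02,(0,255,255)),(1.35,(0,0,255))):
    pr=wproj(c,[F(-.11*np.cos(th),y,.0455+.11*np.sin(th)) for y in(0,-.14)])*3+1
    cv2.polylines(im,[pr.astype(int)],False,col,1)
for L in([(-.11,0,.045),(-.11,-.14,.045)],[(-.11,0,.045),(0,0,.045)],[(-.16,0,.026),(0,0,.026)],[(0,-.14,.026),(0,-.2,.026)]):
    cv2.polylines(im,[(wproj(c,[F(*p) for p in L])*3+1).astype(int)],False,(0,255,0),1)
u=(wproj(c,[F(-.06,-.07,.05)])[0]*3).astype(int);x0=max(u[0]-380,0);y0=max(u[1]-280,0)
cv2.imwrite('pics/g.png',im[y0:y0+560,x0:x0+760])
```

```text
(no output)
```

View pics/g.png

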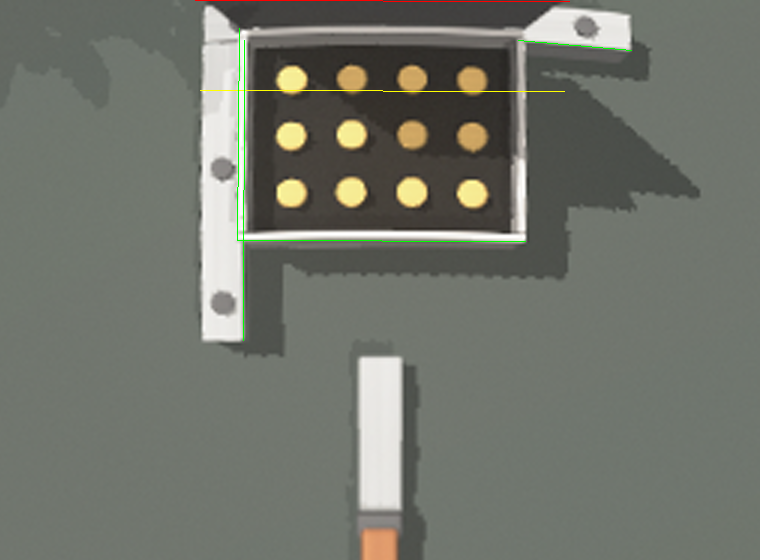

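The case rim matches the home overlay to about 1 mm, with its front edge at row 240 and left edge at column 239. The lid's free edge is well past the 1.02 rad line, so I'm handing in.

```bash
python3 -c "
from h import *
st();print(env.hand_in())"
```

```text
t 39.97 F [-220.4  -69.1] z 339.9 f [0.5 0.4 0.2] w 0.0502 gf 0.0
the job is handed in; nothing more can be done
None
```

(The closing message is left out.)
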